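Hold the specimen carrier up to the label reader

ROBOT

A 7-joint arm with a two-finger parallel gripper is mounted at the origin on the work surface. World frame = base frame: x ahead of the robot, y to its left, z up, the work surface at z = 0. Lengths are in m, angles in rad, forces in N, time in s.
With the tool pointing down it reaches from about 0.35 to 0.775 m from the base axis. Payload 3.1 kg.
Tool frame: the origin (TCP) lies at the very end of the fingers, on their centre line; the grasp point (between the pads) lies env.grip_depth behind it (env.grip_depth is the distance from the TCP to the grasp point, in m); z points along the fingers, y is the direction in which the jaws open and shut (so a half turn about z gives the same grasp; the last joint's range is limited). The gripper opens to 85 mm and grips with 20 to 120 N. Pads are 22 mm wide; open, the fingers measure 114 mm over their backs; the gripper's body (76 mm by 85 mm) begins 54 mm behind the grasp point. The pads swing forward as they close: fully open they stand 13 mm farther back than shut.
Start: joints at [1.161, 0.311, 0.014, 1.512, -0.004, 1.319, -0.027], TCP at [0.198, -0.513, 0.206] pointing down, gripper open.
Joint ranges: [-2.7, 2.7], [-0.3, 1.91], [-1.27, 1.3], [0.12, 2.57], [-1.44, 4.58], [0.2, 2.03], [-3.05, 3.05]. Speed limits (rad/s): [2.79, 2.79, 3.14, 3.14, 3.14, 3.14, 3.14].

INTERFACE

Orientations are given as [roll, pitch, yaw] about the fixed x, y, z axes, in that order (R = Rz(yaw) Ry(pitch) Rx(roll)).
In Python, from cell import env gives the robot as it stands. The module is installed in compiled form; this text tells all that it offers.
- The arm moves only by the shell command python3 -m pendant 'ROWS' [FORCE]. ROWS is JSON, a list of rows, each a list of 3 entries, a list of its own where there are three numbers: the shift along the tool's x, y, z in cm, then the turn, a rotation vector about the tool's x, y, z in units of 6 degrees (1.0 is 6 degrees), then the opening in per cent of the stroke, from 0 (shut) to 100 (fully open). A call has 1 to 8 rows; each row is the pose to reach, as a shift and turn from the pose commanded when the call began, along the tool's axes at that moment; what a row does not reach only later rows make up. A row lasts 1/12 s, in which the tool goes at most 41.7 mm and 7.16 degrees, less where a joint would pass 70% of its speed; a pose out of reach is approached as far as the arm can. A call with a gripper value outside its range is refused whole. The fingers move at their own pace and stop on an object; FORCE is the grip in N (left out, the last holds). Time passes only in rows, so rows that repeat a pose let the fingers close. It gives the time, the measured TCP pose, the force and the opening at its end, in the units of the state.
- env.sense(): the state, without advancing time (a new reading comes with each control period).
- env.capture(name): name is "side" or "top" or "wrist"; returns a dict with "image" (400x640x3 uint8, red, green, blue), "fx", "fy", "cx", "cy" (pixels), "rvec" (rotation vector, rad) and "tvec" (3), from world to camera coordinates, as OpenCV has them. Camera axes: x right, y down, z forward; pixel columns grow to the right and rows downward; lengths in m; the calibration is good to about 2 mm. A picture is of the moment at which its call begins. There is no depth.
- env.close_job(): hands the job in, once; it reports no verdict.
The state is a dict: "time_s": time; "q": joint angles; "joint_vel": joint speeds; "joint_torque": joint torques, N m; "eef_pos": TCP position; "tool_rot": TCP orientation; "contact_force": force on the tool from outside, world axes, zero at the start; "wrist_torque": the same for the moment, N m; "grip_width": finger opening in m.
Only numpy, scipy, OpenCV 4.12 (cv2) and the standard library are available. Lean on these libraries where they do the work, as an engineer would, in place of code of your own. Each camera call takes 0.05 s, during which the arm holds its last target.

TASK

Lift the loaded specimen carrier off the hotplate by its handle and, keeping it level so that the loose mounts stay seated in their pockets, hold it up to the hands-free label reader: label squarely facing the window, centred on it and about 10 cm in front of it. Finish while still holding it there, steady, level and clear of everything; do not touch the reader and leave the other things on the bench where they are.

Things in the scene. Friction and masses are not known exactly. Their poses are not given: they have to be found in the camera images.
- carrier: aluminium specimen carrier, 0.34 to 0.53 kg, level on the hotplate at the start: deck 116 (x) x 90 (y) x 14 mm, bail handle along x over its middle (uprights at x = +-48 mm), label flange on its +x end. Origin: centre of the underside, z up. Four pockets 33 mm wide, floors 5 mm up, at x = +-28, y = +-22 mm; the one at (+28, -22) is empty. Mount tops are 27 mm above the underside
- carrier_grip (a point): middle of the handle's flat-sided black plastic grip, which is 60 mm long along the carrier's x, 14 mm wide across y and 18 mm tall; 84 mm above the carrier's underside, over its centre. Below the grip there are 48 mm of free room down to the mounts' tops. Axes as the carrier's
- carrier_label (a point): centre of the outer face of the paper bar-code label (52 wide x 26 high mm) on the flange at the carrier's +x end: 62 mm ahead of the carrier's centre, 17 mm above its underside. The label faces the carrier's +x. The flange is 60 wide x 32 mm high. Axes as the carrier's
- mount1: metal specimen in a black resin mount, a plain disc 30 mm across and 22 mm tall, about 22 g, standing loose in the carrier's pocket at (+28, +22); origin: centre of its underside
- mount2: the same kind of mount, in the pocket at (-28, +22)
- mount3: the same kind of mount, in the pocket at (-28, -22)
- pocket1 (a point): centre of the floor of the carrier's pocket at (+28, +22), where the middle of mount1's underside belongs
- pocket2 (a point): the same for the pocket at (-28, +22) and mount2
- pocket3 (a point): the same for the pocket at (-28, -22) and mount3
- hotplate: bench hotplate, off and cold, fixed: housing 260 (x) x 200 (y) mm; its square aluminium plate, 180 x 180 mm, is centred 30 mm towards +x of the origin, top 80 mm above the bench. Origin: centre of its underside on the bench; control knobs on its -x side, reaching 145 mm from the origin
- reader: hands-free label reader, fixed: 124 mm round foot centred 20 mm behind the origin, 16 mm post 45 mm behind (+x of) it, top at 249 mm, and a grey head 56 deep x 84 wide x 76 mm high, clamped on the post at a height that differs each time; its window looks along the reader's -x. Origin: on the bench under the middle of the head
- reader_window (a point): centre of the reader's dark window (58 wide x 44 mm high, upright), 33 mm ahead (-x) of the head's middle and 2 mm below it; 148 to 203 mm above the bench. The window faces this frame's -x, towards the robot's side; y is level, across the window; z is up
- jar: bystander: amber glass jar with a white screw cap, 48 mm across, 60 mm tall, standing on the bench; origin: centre of its underside
- stub_box: bystander: flat closed plastic specimen box with a clear lid, 92 x 64 x 30 mm, on the bench; origin: centre of its underside
- tape_roll: bystander: black roll of adhesive tape lying flat, 72 mm across, 52 mm bore, 20 mm high; origin: centre of its underside
There are look-alikes about, which are no part of the job. What is shaped like the mount3 but orange or red is not meant.

How it is judged:
On the way:
1. the carrier is lifted level off the hotplate by its handle (height (world z) of carrier above 0.092 m and contact force between carrier and hotplate below 0.05 N and contact force between carrier and the fingers above 2 N and angle between carrier's own z axis and vertical below 0.2 rad and distance between the grasp point and carrier_grip below 0.045 m), for 0.2 s.
At the end, for the whole second after the job is handed in: Gripper holds the carrier by its handle (within 45 mm of the grip's middle), off hotplate and reader, over 100 mm up, within 7 degrees of level, still (20 mm/s, 0.15 rad/s); label faces the window within 15 degrees, 65 to 135 mm off, within 25 mm of centre across and up; mounts within 6 mm of seats (contact force between carrier and the fingers above 2 N and distance between the grasp point and carrier_grip below 0.045 m and height (world z) of carrier above 0.1 m and contact force between carrier and hotplate below 0.05 N and contact force between carrier and reader below 0.05 N and angle between carrier's own z axis and vertical below 0.12 rad and linear speed of carrier below 0.02 m/s and angular speed of carrier below 0.15 rad/s and x of carrier_label in the frame of reader_window between -0.135 and -0.065 m and x of carrier in the frame of reader_window below -0.11 m and y of carrier_label in the frame of reader_window between -0.025 and 0.025 m and z of carrier_label in the frame of reader_window between -0.025 and 0.025 m and angle between the x axis of carrier_label and the x axis of reader_window, either way round below 0.26 rad and distance between mount1 and pocket1 below 0.006 m and distance between mount2 and pocket2 below 0.006 m and distance between mount3 and pocket3 below 0.006 m); the arm keeps its last pose, push and grip.
It fails at once if the carrier is tipped more than 17 degrees (angle between carrier's own z axis and vertical above 0.3 rad).
It fails at once if a mount jumps out of its pocket (distance between mount1 and pocket1 above 0.012 m or distance between mount2 and pocket2 above 0.012 m or distance between mount3 and pocket3 above 0.012 m).
It fails at once if the reader is touched (contact force between reader and carrier above 0.5 N or contact force between reader and the arm above 0.5 N or contact force between reader and the fingers above 0.5 N or distance of reader_window from where it was at the start of the episode above 0.01 m).
It fails at once if another thing on the bench is pushed out of its place by more than 15 mm (distance of any of jar, stub_box, tape_roll from where it was at the start of the episode above 0.015 m).
It also fails if it takes over 45 s, if anything falls off the work surface, if the arm or the gripper's body presses on something with over 40 N, if the wrist force passes 120 N, or if a joint passes its speed limit or range.

## Working session

There is one attempt and no reset: what is moved stays moved. The work goes in short steps, Python scripts to look and compute and a shell command to move; the robot and the scene stay as the last step left them, time stands still between calls to the robot, and variables do not carry over. Pictures are saved under pics/ and viewed, and the job is handed in when it is done.

```bash
mkdir -p pics; cat > h.py <<'E'
import numpy as np, cv2
from cell import env
def cap(n,f):
    c=env.capture(n); cv2.imwrite(f'pics/{f}.png',c['image'][:,:,::-1]); np.savez(f'pics/{f}.npz',**c); return c
def load(f): return dict(np.load(f'pics/{f}.npz'))
def KRt(c):
    K=np.array([[c['fx'],0,c['cx']],[0,c['fy'],c['cy']],[0,0,1.]]);R=cv2.Rodrigues(np.array(c['rvec'],float))[0];return K,R,np.array(c['tvec'],float).ravel()
def proj(c,P):
    K,R,t=KRt(c);p=(K@(R@np.atleast_2d(P).T+t[:,None])).T;return p[:,:2]/p[:,2:]
def atz(c,u,v,z):
    K,R,t=KRt(c);o=-R.T@t;d=R.T@np.linalg.inv(K)@[u,v,1];return o+d*(z-o[2])/d[2]
def ray(c,u,v):
    K,R,t=KRt(c);d=R.T@np.linalg.inv(K)@[u,v,1];return -R.T@t,d/np.linalg.norm(d)
def tri(*a):
    A=0;b=0
    for c,u,v in a:
        o,d=ray(c,u,v);M=np.eye(3)-np.outer(d,d);A=A+M;b=b+M@o
    return np.linalg.solve(A,b)
E
python3 - <<'E'
from h import *
for n in ('side','top','wrist'): c=cap(n,n+'0'); K,R,t=KRt(c); print(n,-R.T@t,c['fx'])
print(env.sense(), env.grip_depth)
E
```

```text
side [0.27967821 0.49016771 0.61883766] 373.83557940464743
top [ 0.46628365 -0.02731706  1.09405759] 444.2496022737869
wrist [ 0.26784305 -0.48664308  0.37334484] 318.9551119591915
{'time_s': 0.15, 'q': array([ 1.16130091,  0.31155871,  0.01401285,  1.51270415, -0.0043955 ,
        1.31919771, -0.02714407]), 'joint_vel': array([-0.00137957, -0.00175656, -0.00064239, -0.00639783,  0.00232573,
        0.00030228,  0.00018665]), 'joint_torque': array([ 6.46927456e-04, -3.80279481e+01,  1.46436514e-01, -2.30849433e+01,
        1.23039764e-02,  9.76486917e-03,  2.74628883e-05]), 'eef_pos': array([ 0.19754187, -0.51265098,  0.20545529]), 'tool_rot': array([-3.13975755e+00,  9.01546488e-05,  3.67910995e-01]), 'contact_force': array([-1.01493827, -0.73890713,  0.22367196]), 'wrist_torque': array([-0.02491653, -0.01304087,  0.0042093 ]), 'grip_width': 0.08546216153102741} 0.0187
```

View pics/top0.png

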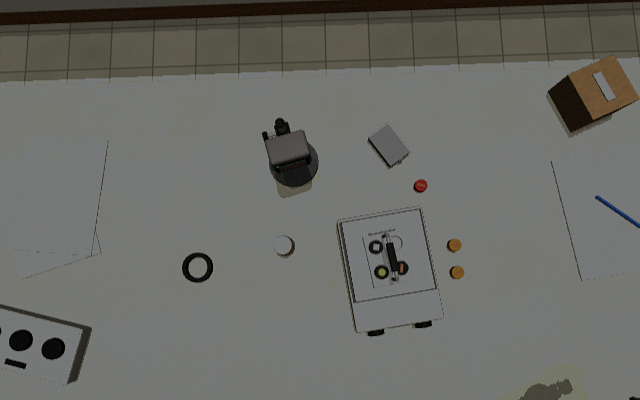

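View pics/side0.png

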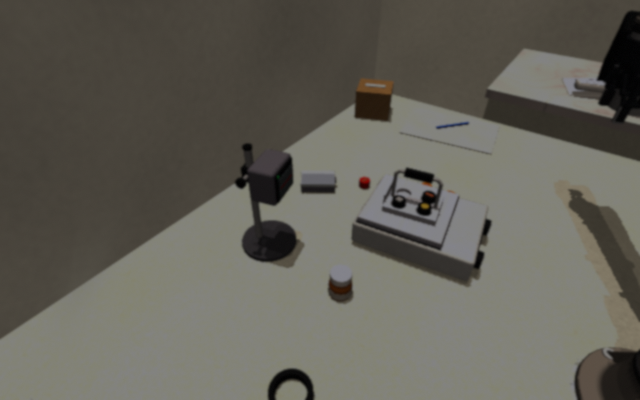

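View pics/wrist0.png

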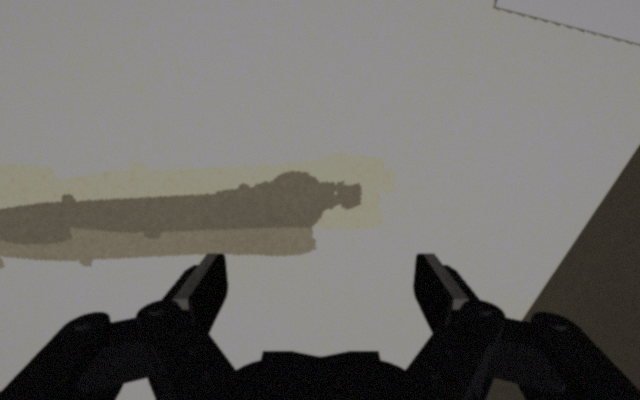

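```bash
python3 - <<'E'
import cv2,numpy as np
def crop(f,o,x,y,w,h,s,g=2.0):
    i=cv2.imread(f'pics/{f}.png')[y:y+h,x:x+w]; i=np.clip(255*(i/255.)**(1/g),0,255).astype('uint8')
    cv2.imwrite(f'pics/{o}.png',cv2.resize(i,None,fx=s,fy=s,interpolation=cv2.INTER_CUBIC))
crop('top0','t_car',330,200,120,140,4)
crop('top0','t_rd',240,100,100,110,5)
crop('side0','s_car',350,150,150,120,5)
crop('side0','s_rd',220,130,110,140,4)
E
```

```text
(no output)
```

View pics/t_car.png

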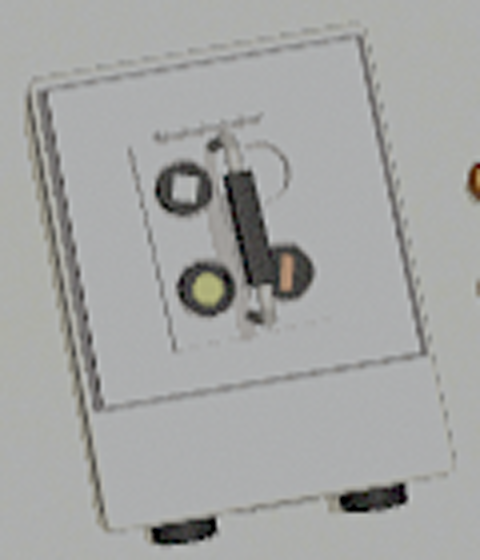

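View pics/t_rd.png

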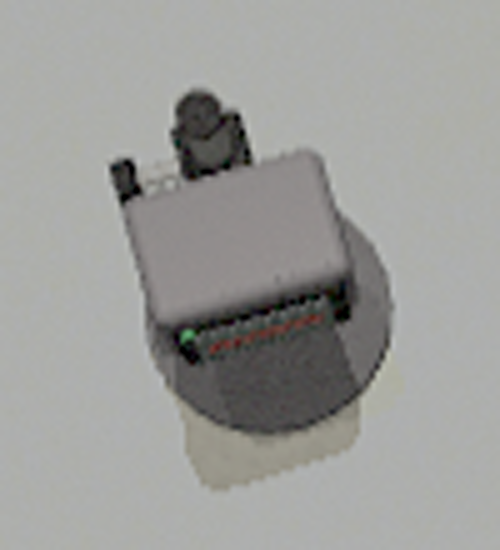

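View pics/s_car.png

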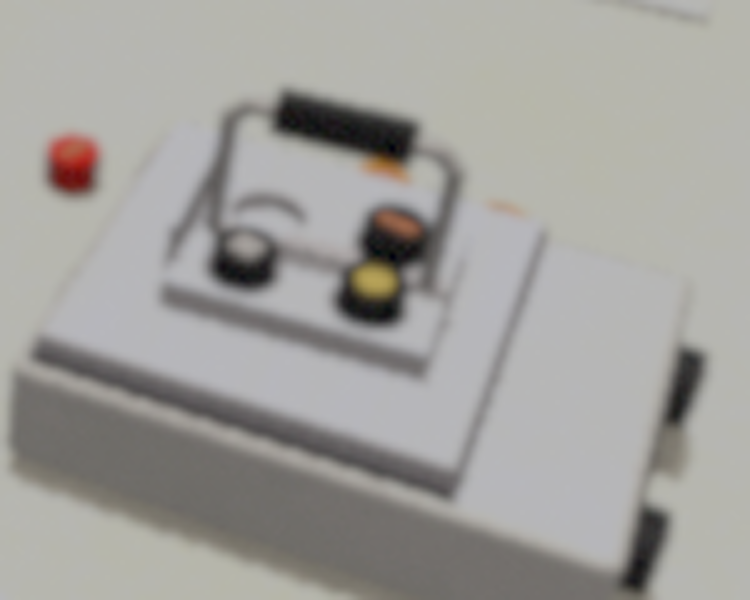

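View pics/s_rd.png

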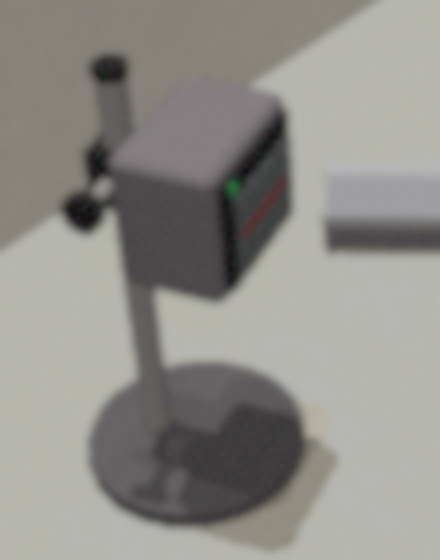

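```bash
cat > fit.py <<'E'
from h import *
from scipy.optimize import least_squares
T=load('top0');S=load('side0')
t=lambda x,y,ox,oy,s:((x+.5)/s-.5+ox,(y+.5)/s-.5+oy)
def fit(obs,x0,model):
    def res(p):
        r=[]
        for c,uv,P in obs: r+=list((proj(c,model(p,np.array(P)))[0]-uv))
        return np.array(r)
    s=least_squares(res,x0,loss='soft_l1'); print(np.round(s.x,4)); print(np.round(s.fun.reshape(-1,2),1).tolist()); return s.x
def rot(p,P): c,s=np.cos(p[2]),np.sin(p[2]); return np.array([p[0]+c*P[0]-s*P[1],p[1]+s*P[0]+c*P[1],P[2]])
def mc(p,P): q=rot(p,P);q[2]+=.08;return q
ct=lambda x,y:t(x,y,330,200,4); cs=lambda x,y:t(x,y,350,150,5)
obs=[(T,ct(184,188),(.028,.022,.027)),(T,ct(207,289),(-.028,.022,.027)),(T,ct(287,271),(-.028,-.022,.027)),(T,ct(250,228),(0,0,.089)),
 (T,ct(239,172),(.03,0,.093)),(T,ct(262,285),(-.03,0,.093)),
 (S,cs(246,245),(.028,.022,.027)),(S,cs(374,281),(-.028,.022,.027)),(S,cs(398,226),(-.028,-.022,.027)),(S,cs(346,123),(0,0,.084)),(S,cs(165,290),(.058,.045,.014)),(S,cs(425,362),(-.058,.045,.014))]
print('carrier x y yaw');pc=fit(obs,[.4,-.2,.2],mc)
# hotplate plate corners check
rt=lambda x,y:t(x,y,240,100,5); rs=lambda x,y:t(x,y,220,130,4)
def mr(p,P):
    P=P.copy()
    if P[2]>1: P[2]=P[2]-10+p[3]
    return rot(p,P)
H=10
obs=[(T,rt(198,105),(.045,0,.249)),(S,rs(108,65),(.045,0,.249)),
 (T,rt(128,198),(.028,.042,H+.038)),(T,rt(318,152),(.028,-.042,H+.038)),
 (T,rt(160,322),(-.028,.042,H+.038)),(T,rt(350,280),(-.028,-.042,H+.038)),
 (S,rs(113,162),(.028,.042,H+.038)),(S,rs(213,187),(-.028,.042,H+.038)),(S,rs(282,97),(-.028,-.042,H+.038)),(S,rs(130,278),(.028,.042,H-.038)),
 (S,rs(220,299),(-.028,.042,H-.038)),(S,rs(196,440),(.02,0,.008)),(T,rt(270,313),(.02,0,.008))]
print('reader x y yaw zh');pr=fit(obs,[.65,0,.2,.18],mr)
W=mr(pr,np.array([-.033,0,H-.002]));print('window',W)
np.savez('fit.npz',pc=pc,pr=pr,W=W)
for c,n in((T,'top0'),(S,'side0')):
    im=cv2.resize(np.clip(255*(cv2.imread(f'pics/{n}.png')/255.)**.5,0,255).astype('uint8'),None,fx=3,fy=3,interpolation=cv2.INTER_CUBIC)
    def ln(Ps,m,p,col):
        q=proj(c,np.array([m(p,np.array(P,float)) for P in Ps]));cv2.polylines(im,[np.int32((q+.5)*3-.5)],True,col,1)
    box=lambda a,b,e,f,z:[(a,e,z),(b,e,z),(b,f,z),(a,f,z)]
    for z in(0,.014):ln(box(-.058,.058,-.045,.045,z),mc,pc,(0,0,255))
    ln(box(-.03,.03,-.007,.007,.093),mc,pc,(0,0,255))
    for z in(H-.038,H+.038):ln(box(-.028,.028,-.042,.042,z),mr,pr,(0,0,255))
    ln([(-.033,a,H-.002+b) for a,b in((-.029,-.022),(.029,-.022),(.029,.022),(-.029,.022))],mr,pr,(255,0,0))
    ln([(.02+.062*np.cos(a),.062*np.sin(a),.0) for a in np.linspace(0,6.28,40)],mr,pr,(0,255,0))
    ys,xs=(80,240) if n=='top0' else (130,220)
    cv2.imwrite(f'pics/ov_{n}.png',im[ys*3:ys*3+ (600 if n=='top0' else 450),xs*3:xs*3+ 780])
E
python3 fit.py
```

```text
carrier x y yaw
[ 0.481  -0.1517  0.1791]
[[0.1, 0.0], [-0.1, -0.1], [-0.3, 0.4], [0.0, -0.0], [-0.2, -0.4], [0.5, 0.2], [0.2, 0.4], [0.1, 0.4], [-0.1, -0.2], [-0.2, 1.4], [-0.8, -1.7], [0.6, -0.6]]
reader x y yaw zh
[0.7051 0.057  0.2472 0.1863]
[[0.7, 1.4], [0.6, -0.4], [-1.7, -0.0], [0.2, -1.9], [-1.2, 1.2], [1.1, -1.6], [-2.5, -0.4], [-0.3, -0.0], [1.9, -0.7], [-2.1, 2.4], [0.9, 4.0], [0.6, -0.8], [-0.0, -0.3]]
window [0.67315093 0.04895129 0.18431255]
```

View pics/ov_top0.png

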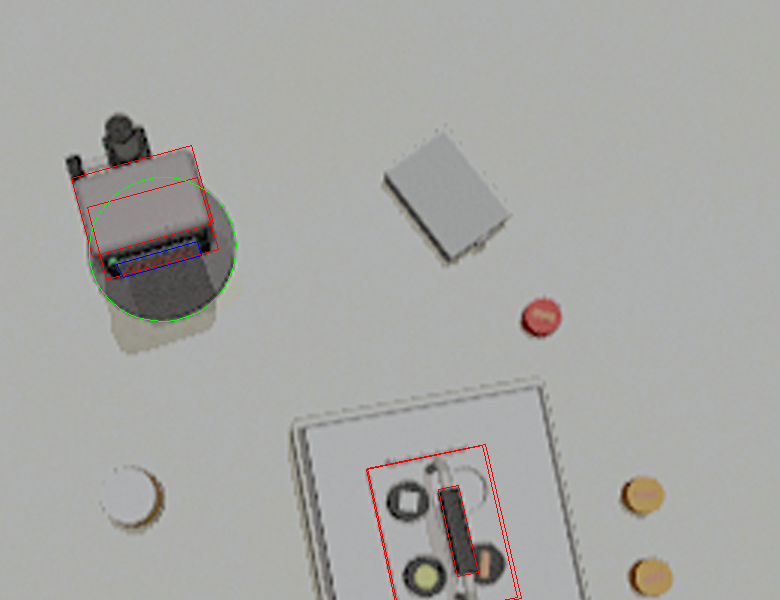

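View pics/ov_side0.png

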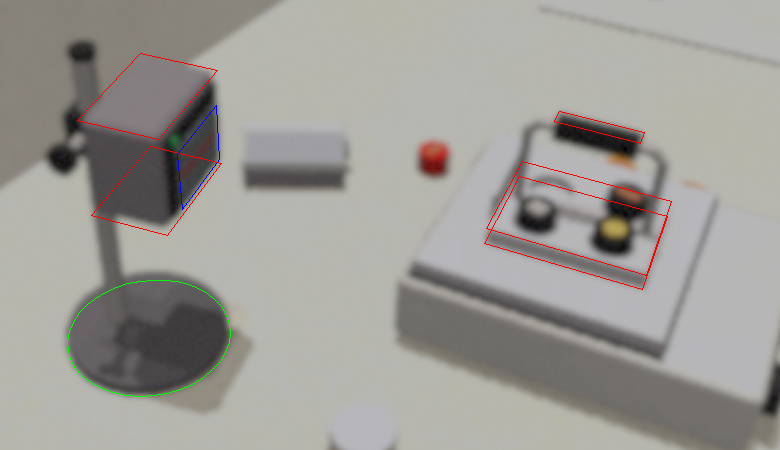

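```bash
python3 - <<'E'
from h import *
T=load('top0');S=load('side0')
t=lambda x,y,ox,oy,s:((x+.5)/s-.5+ox,(y+.5)/s-.5+oy)
rt=lambda x,y:t(x,y,240,100,5); rs=lambda x,y:t(x,y,220,130,4)
a=tri((T,*rt(210,348)),(S,*rs(244,233)));b=tri((T,*rt(322,318)),(S,*rs(286,180)))
l=tri((T,*rt(188,336)),(S,*rs(232,187)))
print(a,b,(a+b)/2,'led',l);d=a-b;print('yaw',np.arctan2(-d[0],d[1]),np.linalg.norm(d))
for z in(.17,.18,.19):
  A=atz(T,*rt(210,348),z);B=atz(T,*rt(322,318),z);d=A-B;print(z,A,B,np.arctan2(-d[0],d[1]),np.linalg.norm(d))
f=np.load('fit.npz');print(proj(T,f['W']),proj(S,f['W']))
E
```

```text
[0.66714018 0.07257207 0.18698701] [0.67915147 0.02569156 0.18577511] [0.67314582 0.04913181 0.18638106] led [0.66613577 0.07843077 0.21745082]
yaw 0.2508154867970097 0.04840993712290597
0.17 [0.67085614 0.0744145  0.17      ] [0.68254386 0.02643297 0.17      ] 0.23893487019262366 0.049384505536977444
0.18 [0.66864229 0.07331357 0.18      ] [0.68020353 0.0258513  0.18      ] 0.2389348701926249 0.048850074500058606
0.19 [0.66642844 0.07221265 0.19      ] [0.6778632  0.02526963 0.19      ] 0.23893487019262397 0.04831564346313974
[[292.93106807 166.33132852]] [[286.21517824 181.91910314]]
```

```bash
cat > go.py <<'E'
import sys
from h import *
from scipy.spatial.transform import Rotation as Ro
def delta(x,y,z,yaw):
    s=env.sense();R=Ro.from_euler('xyz',s['tool_rot']);G=Ro.from_euler('xyz',[np.pi,0,yaw])
    d=R.inv().apply(np.array([x,y,z])-s['eef_pos'])*100;w=np.degrees((R.inv()*G).as_rotvec())/6
    print('t',s['time_s'],'pos',s['eef_pos'],'rot',s['tool_rot'],'F',s['contact_force'],'w',s['grip_width']);print('cm',np.round(d,2),'turn',np.round(w,2))
if __name__=='__main__': delta(*map(float,sys.argv[1:]))
E
python3 go.py 0.481 -0.1517 0.235 0.1791
```

```text
t 0.15 pos [ 0.19754187 -0.51265098  0.20545529] rot [-3.13975755e+00  9.01546488e-05  3.67910995e-01] F [-1.01493827 -0.73890713  0.22367196] w 0.08546216153102741
cm [ 39.43 -23.49  -2.91] turn [-0.02  0.    1.8 ]
```

```bash
python3 -m pendant '[[[2,-1,-1],[0,0,0.1],100],[[5,-3,-2],[0,0,0.3],100],[[8,-5,-3],[0,0,0.5],100],[[11,-7,-3],[0,0,0.8],100],[[14,-8.5,-3],[0,0,1.0],100],[[17,-10,-3],[0,0,1.3],100],[[20,-12,-3],[0,0,1.5],100],[[23,-14,-3],[0,0,1.8],100]]' 60; python3 go.py 0.481 -0.1517 0.235 0.1791
```

```text
time_s: 0.82
eef_pos: [0.3626, -0.2984, 0.2361]
tool_rot: [-3.141, 0.0, 0.178]
contact_force: [0.0, 0.1, -0.7]
grip_width: 0.0853
t 0.8167 pos [ 0.36260765 -0.298405    0.23606668] rot [-3.14146938e+00  2.96583225e-04  1.77655485e-01] F [ 0.02758203  0.05632411 -0.69147926] w 0.08527366279283707
cm [ 14.25 -12.35   0.1 ] turn [-0.    0.   -0.01]
```

```bash
python3 -m pendant '[[[2.4,-2.1,0],[0,0,0],100],[[4.8,-4.2,0],[0,0,0],100],[[7.2,-6.2,0],[0,0,0],100],[[9.6,-8.4,0],[0,0,0],100],[[12,-10.5,0],[0,0,0],100],[[13.8,-12,0],[0,0,0],100],[[14.2,-12.4,0],[0,0,0],100],[[14.2,-12.4,0],[0,0,0],100]]'; python3 go.py 0.481 -0.1517 0.1453 0.1791; python3 -c "
from h import *
c=cap('wrist','wrist1')
p=.1791;R=np.array([[np.cos(p),-np.sin(p)],[np.sin(p),np.cos(p)]])
for a in((.03,.007),(.03,-.007),(-.03,-.007),(-.03,.007)):print(proj(c,[*(R@a+[.481,-.1517]),.173]))
cap('side','side1')"
```

```text
time_s: 1.48
eef_pos: [0.4804, -0.15, 0.2359]
tool_rot: [-3.14, 0.0, 0.184]
contact_force: [-0.1, 0.1, 0.0]
grip_width: 0.0854
t 1.4833 pos [ 0.48042227 -0.15003268  0.23585788] rot [-3.14028508e+00  2.89440676e-04  1.84421770e-01] F [-0.06268682  0.08622461  0.02579155] w 0.08536047473808143
cm [0.03 0.19 9.06] turn [-0.01  0.    0.05]
[[312.2640744  165.48832669]]
[[331.3493661  165.56239699]]
[[330.27661236 240.69143947]]
[[312.51111668 240.62803381]]
```

View pics/wrist1.png

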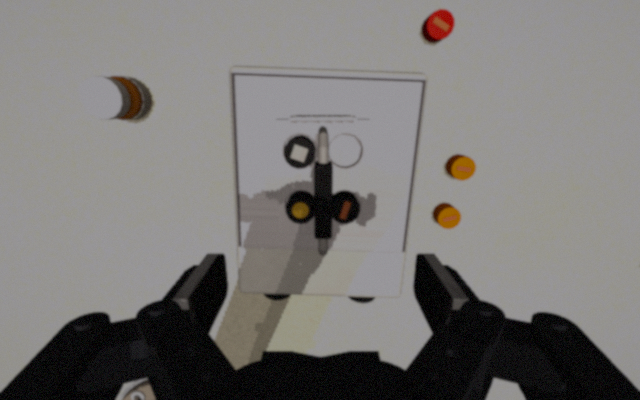

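The wrist view shows the grip at columns 315–331 and rows 163–238. That is within about 2 px of the prediction, so I'll go down.

```bash
python3 -m pendant '[[[0,0.1,1.5],[0,0,0],100],[[0,0.1,3],[0,0,0.05],100],[[0,0.1,4.5],[0,0,0.05],100],[[0,0.1,6],[0,0,0.05],100],[[0,0.1,7.5],[0,0,0.05],100],[[0,0.1,8.6],[0,0,0.05],100],[[0,0.1,9],[0,0,0.05],100],[[0,0.1,9],[0,0,0.05],100]]'; python3 go.py 0.481 -0.1517 0.1453 0.1791; python3 -c "
from h import *
cap('side','side2')
i=cv2.imread('pics/side2.png')[110:270,330:500];i=(255*(i/255.)**.5).astype('uint8');cv2.imwrite('pics/s2.png',cv2.resize(i,None,fx=3.5,fy=3.5,interpolation=2))"
```

```text
time_s: 2.25
eef_pos: [0.4779, -0.1553, 0.1452]
tool_rot: [-3.141, 0.003, 0.171]
contact_force: [0.4, -0.8, 0.1]
grip_width: 0.0854
t 2.25 pos [ 0.47793198 -0.15531151  0.14522469] rot [-3.14123765e+00  3.01799660e-03  1.70724937e-01] F [ 0.40216713 -0.80488097  0.14546737] w 0.08542917584323496
cm [ 0.36 -0.3  -0.01] turn [-0.    0.03 -0.08]
```

View pics/s2.png

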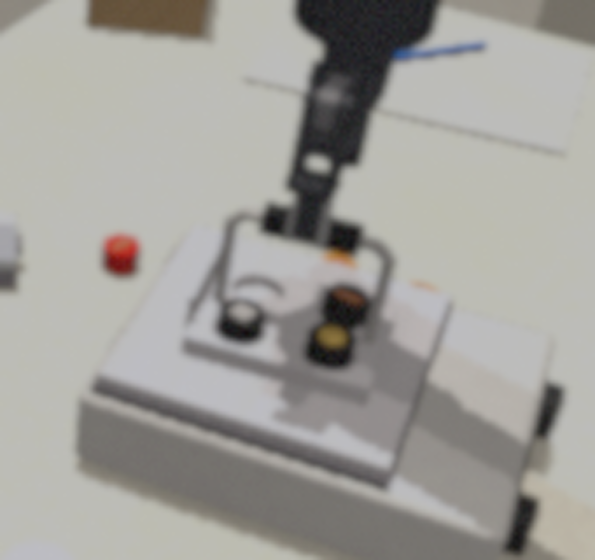

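```bash
python3 -m pendant '[[[0,0,0],[0,0,0],100],[[0,0,0],[0,0,0],100],[[0,0,0],[0,0,0],100]]'; python3 go.py 0.481 -0.1517 0.1453 0.1791
```

```text
time_s: 2.55
eef_pos: [0.4804, -0.1539, 0.1472]
tool_rot: [3.141, -0.002, 0.174]
contact_force: [0.8, -0.4, -0.2]
grip_width: 0.0854
t 2.55 pos [ 0.48042348 -0.15386079  0.14719742] rot [ 3.14058560e+00 -1.55125928e-03  1.73881728e-01] F [ 0.83091592 -0.39770552 -0.1568885 ] w 0.08535618014368501
cm [ 0.09 -0.2   0.19] turn [ 0.01 -0.01 -0.05]
```

```bash
python3 -m pendant '[[[0,-0.1,0],[0,0,0],85],[[0,-0.1,0],[0,0,0],70],[[0,-0.1,0],[0,0,0],55],[[0,-0.1,0],[0,0,0],40],[[0,-0.1,0],[0,0,0],30],[[0,-0.1,0],[0,0,0],22],[[0,-0.1,0],[0,0,0],14],[[0,-0.1,0],[0,0,0],8]]' 50;python3 -m pendant '[[[0,0,0],[0,0,0],5],[[0,0,0],[0,0,0],0],[[0,0,0],[0,0,0],0],[[0,0,0],[0,0,0],0]]' 60; python3 -c "
from h import *
print(env.sense());cap('side','side3')
i=cv2.imread('pics/side3.png')[110:270,330:500];i=(255*(i/255.)**.5).astype('uint8');cv2.imwrite('pics/s3.png',cv2.resize(i,None,fx=3.5,fy=3.5,interpolation=2))"
```

```text
time_s: 3.22
eef_pos: [0.4796, -0.152, 0.1463]
tool_rot: [-3.141, 0.0, 0.175]
contact_force: [-0.0, 1.2, 1.0]
grip_width: 0.011
time_s: 3.55
eef_pos: [0.4796, -0.152, 0.1463]
tool_rot: [-3.141, 0.0, 0.175]
contact_force: [-0.5, 2.3, 1.1]
grip_width: 0.0102
{'time_s': 3.55, 'q': array([ 0.51790305,  0.27642775, -0.30023432,  1.72290365,  0.08772311,
        1.155788  , -1.2033199 ]), 'joint_vel': array([ 2.51929751e-03, -5.96728303e-04, -1.00128738e-05, -5.88295880e-04,
       -2.08061175e-04,  3.53443519e-04, -4.86757491e-04]), 'joint_torque': array([ 8.60043559e-01, -3.35148919e+01, -9.53482278e-01, -2.18578827e+01,
        5.81072755e-01, -3.32422871e-01, -1.58144772e-02]), 'eef_pos': array([ 0.47962635, -0.15201141,  0.14630586]), 'tool_rot': array([-3.14096838e+00,  8.02423475e-05,  1.74518782e-01]), 'contact_force': array([-0.54281065,  2.3273252 ,  1.14794015]), 'wrist_torque': array([0.43657495, 0.1307386 , 0.01771733]), 'grip_width': 0.010216888519800455}
```

View pics/s3.png

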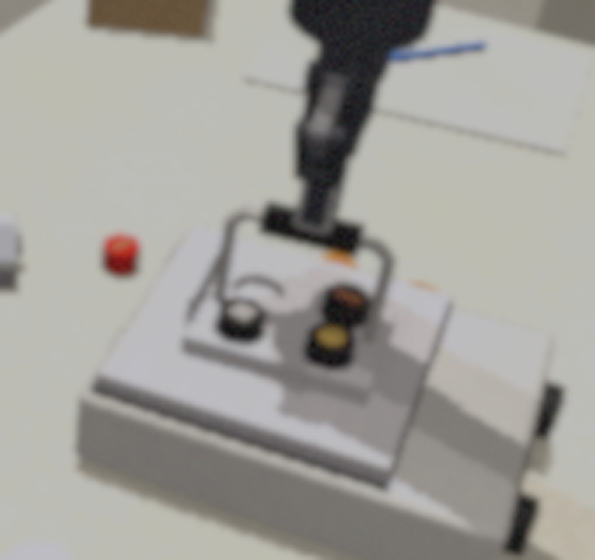

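The fingers stopped on the grip, and the carrier hasn't moved. I'll lift it gently.

```bash
python3 -m pendant '[[[0,0,-0.1],[0,0,0],0],[[0,0,-0.3],[0,0,0],0],[[0,0,-0.7],[0,0,0],0],[[0,0,-1.2],[0,0,0],0],[[0,0,-1.8],[0,0,0],0],[[0,0,-2.3],[0,0,0],0],[[0,0,-2.6],[0,0,0],0],[[0,0,-2.7],[0,0,0],0]]' 70;python3 -m pendant '[[[0,0,0],[0,0,0],0],[[0,0,0],[0,0,0],0]]'; python3 -c "
from h import *
print(env.sense()['wrist_torque']);cap('side','side4')
i=cv2.imread('pics/side4.png')[110:270,330:500];i=(255*(i/255.)**.5).astype('uint8');cv2.imwrite('pics/s4.png',cv2.resize(i,None,fx=3.5,fy=3.5,interpolation=2))"
```

```text
time_s: 4.27
eef_pos: [0.4803, -0.1527, 0.1743]
tool_rot: [3.141, -0.002, 0.174]
contact_force: [0.4, 0.8, -4.0]
grip_width: 0.0096
time_s: 4.43
eef_pos: [0.4795, -0.1525, 0.1732]
tool_rot: [-3.142, 0.0, 0.174]
contact_force: [0.5, -0.9, -5.1]
grip_width: 0.0095
[-0.02819452 -0.02641269  0.02641942]
```

View pics/s4.png

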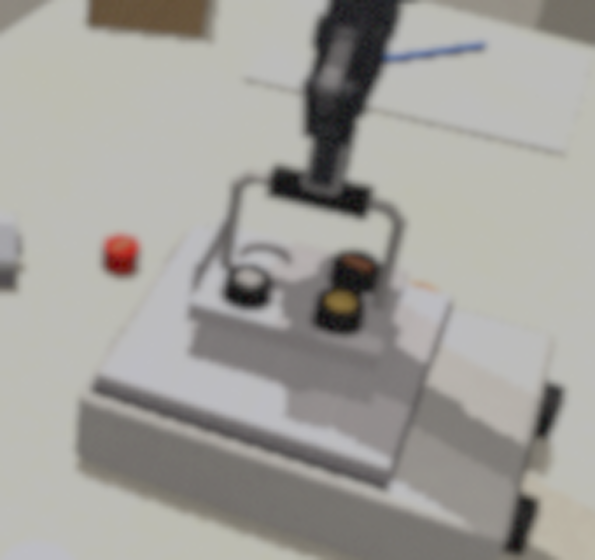

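```bash
python3 go.py 0.5146 0.0092 0.2353 0.243
```

```text
t 4.4833 pos [ 0.47938113 -0.15249655  0.17303649] rot [-3.14139364e+00  6.07092396e-04  1.74115462e-01] F [ 0.10842609 -0.05576555 -4.23924328] w 0.009746554668301158
cm [  6.27 -15.32  -6.23] turn [-0.    0.01 -0.66]
```

```bash
python3 -m pendant '[[[0,0,-0.2],[0,0,0],0],[[0.1,-0.2,-0.7],[0,0,0],0],[[0.2,-0.5,-1.5],[0,0,0],0],[[0.4,-1,-2.4],[0,0,0],0],[[0.7,-1.7,-3.3],[0,0,-0.1],0],[[1.0,-2.5,-4.2],[0,0,-0.1],0],[[1.35,-3.3,-5],[0,0,-0.2],0],[[1.7,-4.1,-5.6],[0,0,-0.2],0]]'; python3 -m pendant '[[[0.35,-0.8,-0.4],[0,0,-0.05],0],[[0.7,-1.7,-0.6],[0,0,-0.1],0],[[1.05,-2.6,-0.6],[0,0,-0.1],0],[[1.4,-3.5,-0.6],[0,0,-0.15],0],[[1.75,-4.4,-0.6],[0,0,-0.2],0],[[2.1,-5.2,-0.6],[0,0,-0.2],0],[[2.4,-5.9,-0.6],[0,0,-0.25],0],[[2.65,-6.5,-0.6],[0,0,-0.25],0]]'; python3 go.py 0.5146 0.0092 0.2353 0.243
```

```text
time_s: 5.15
eef_pos: [0.4902, -0.1077, 0.231]
tool_rot: [3.141, -0.002, 0.197]
contact_force: [-0.1, 0.2, -4.2]
grip_width: 0.0095
time_s: 5.82
eef_pos: [0.5028, -0.0392, 0.235]
tool_rot: [-3.141, 0.0, 0.222]
contact_force: [-0.3, -0.9, -4.5]
grip_width: 0.0097
t 5.8167 pos [ 0.50277342 -0.03918282  0.2350365 ] rot [-3.14127156e+00  3.41717391e-04  2.22261684e-01] F [-0.27619721 -0.89683309 -4.46348302] w 0.0097390783964456
cm [ 2.22 -4.46 -0.03] turn [-0.   0.  -0.2]
```

```bash
python3 -m pendant '[[[0.3,-0.6,0],[0,0,0],0],[[0.6,-1.3,0],[0,0,-0.1],0],[[1.0,-2.1,0],[0,0,-0.1],0],[[1.4,-2.9,0],[0,0,-0.1],0],[[1.7,-3.5,0],[0,0,-0.2],0],[[2,-4,0],[0,0,-0.2],0],[[2.1,-4.25,0],[0,0,-0.2],0],[[2.15,-4.4,0],[0,0,-0.2],0]]'; python3 -m pendant '[[[0,0,0],[0,0,0],0],[[0,0,0],[0,0,0],0],[[0,0,0],[0,0,0],0]]'; python3 go.py 0.5146 0.0092 0.2353 0.243; python3 - <<'E'
from h import *
def cr(f,o,x,y,w,h,s):
    i=cv2.imread(f'pics/{f}.png')[y:y+h,x:x+w];i=(255*(i/255.)**.5).astype('uint8');cv2.imwrite(f'pics/{o}.png',cv2.resize(i,None,fx=s,fy=s,interpolation=2))
cap('side','side5');cap('top','top5');cap('wrist','wrist5')
cr('side5','s5',220,100,200,150,4);cr('top5','t5',230,100,150,150,4)
E
```

```text
time_s: 6.48
eef_pos: [0.5142, 0.008, 0.2353]
tool_rot: [-3.141, 0.0, 0.243]
contact_force: [0.6, -0.2, -5.1]
grip_width: 0.0093
time_s: 6.73
eef_pos: [0.514, 0.0066, 0.2352]
tool_rot: [3.141, 0.0, 0.241]
contact_force: [-0.6, 0.3, -5.2]
grip_width: 0.0098
t 6.7333 pos [0.51395767 0.0065962  0.2352409 ] rot [3.14106308e+00 3.19081840e-04 2.41098805e-01] F [-0.64834661  0.31493842 -5.24098976] w 0.009832761354250888
cm [ 0.12 -0.24 -0.01] turn [ 0.01  0.   -0.02]
```

View pics/s5.png

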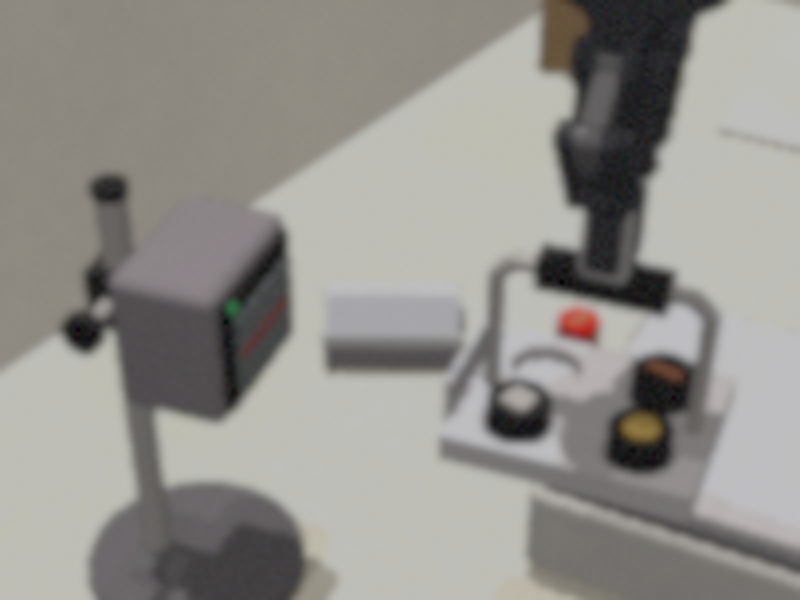

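View pics/t5.png

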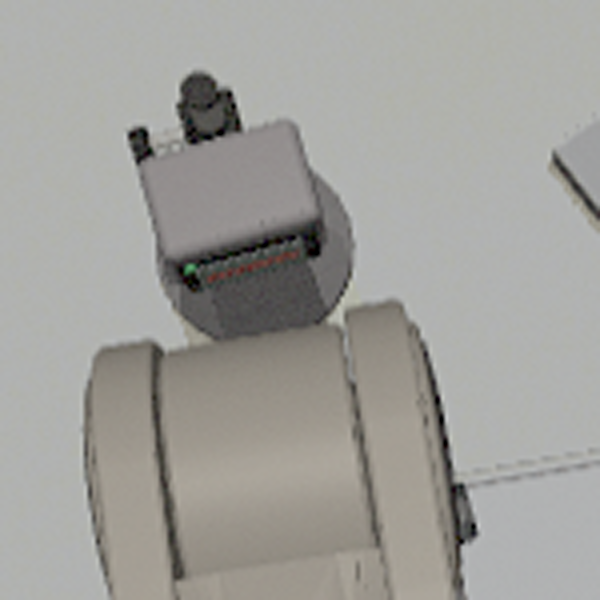

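View pics/wrist5.png

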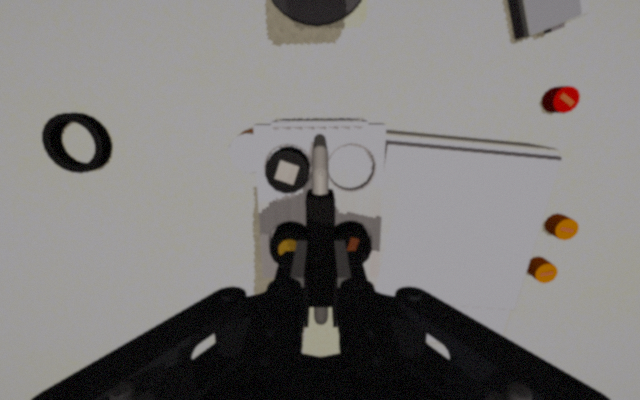

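```bash
python3 - <<'E'
from h import *
from scipy.optimize import least_squares
from scipy.spatial.transform import Rotation as Ro
S=load('side5');W=load('wrist5')
t=lambda x,y:np.array(((x+.5)/4-.5+220,(y+.5)/4-.5+100))
obs=[(S,t(519,400),(.028,.022,.027)),(S,t(642,427),(-.028,.022,.027)),(S,t(664,372),(-.028,-.022,.027)),(S,t(445,437),(.058,.045,.014)),(S,t(606,278),(0,0,.084)),
(W,(287,173),(.028,.022,.027)),(W,(319,195),(.03,0,.093)),(W,(351,167),(.028,-.022,.014)),(W,(320,122),(.06,0,.03))]
def M(p,P): return Ro.from_euler('xyz',[p[4],p[5],p[3]]).apply(P)+p[:3]
f=lambda p:np.concatenate([proj(c,M(p,P))[0]-uv for c,uv,P in obs]+[[p[4]*20,p[5]*20]])
s=least_squares(f,[.515,.009,.169,.24,0,0],loss='soft_l1');p=s.x
print(np.round(p,4),np.degrees(p[4:]));print(np.round(s.fun[:-2].reshape(-1,2),1).tolist())
L=M(p,[.062,0,.017]);w=np.array([.673,.049,.186]);print(L,Ro.from_euler('z',.247).inv().apply(L-w))
E
```

```text
[ 0.5163  0.0056  0.1683  0.264  -0.0064  0.0149] [-0.36940379  0.85178847]
[[-0.1, -0.0], [-0.3, -0.0], [-0.3, -0.8], [-1.6, 0.4], [-1.3, 0.7], [0.2, -0.5], [0.4, 0.3], [0.5, 0.4], [-1.1, 0.6]]
[0.5763859  0.02194687 0.18438676] [-0.10029627 -0.00261031 -0.00161324]
```

```bash
python3 -m pendant '[[[0,0,0],[0,0,0],0],[[0,0,0],[0,0,0],0],[[0,0,0],[0,0,0],0],[[0,0,0],[0,0,0],0]]'; python3 -c "
from cell import env
s=env.sense();print(abs(s['joint_vel']).max());print(env.close_job())"
```

```text
time_s: 7.22
eef_pos: [0.514, 0.0073, 0.2353]
tool_rot: [3.142, -0.0, 0.242]
contact_force: [-0.1, 0.6, -5.2]
grip_width: 0.0095
0.0019511963362243228
the job is handed in; nothing more can be done
None
```

I gripped the carrier by the middle of its handle and lifted it level off the hotplate. I then carried it slowly to the reader and handed the job in at about 7.2 s, still holding it there. The hand-in reported no verdict.

**Last pose check:** I estimated the carrier's pose from the side and wrist pictures.

| Check | Estimate | Limit |
|---|---|---|
| Label distance in front of the window | 100 mm | 65–135 mm |
| Off centre across | 2.6 mm | 25 mm |
| Off centre in height | 1.6 mm | 25 mm |
| Label facing error | about 1° | 15° |
| Tilt | about 1° | about 7° |

**Steadiness and grip:** The arm was still, with joint speeds under 0.002 rad/s. The load was a steady 5.2 N, which fits the loaded carrier hanging free.

**Mounts and bystanders:** All three mounts looked seated in the pictures. The reader looked untouched. I did not re-measure the jar, box or tape roll, but the arm's path stayed clear of them.

**Readings that disagreed:** The measured tool position wandered by 2–4 mm between readings. The gripper opening read about 10 mm on the 14 mm grip.

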